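# Roll the green-capped jar to the pick-up end of its lane

## Robot

A 6-joint arm with a two-finger parallel gripper is mounted at the origin on the work surface. World frame = base frame: x ahead of the robot, y to its left, z up, the work surface at z = 0. Lengths are in mm, angles in rad, forces in N, time in s.
With the tool pointing down it reaches from about 275 to 1000 mm from the base axis. Payload 8.4 kg.
Tool frame: the origin (TCP) lies on the mounting face of the last link; the fingertips stand 173 mm ahead of it and the grasp point (between the pads) lies 155 mm ahead of it; z points along the fingers, y is the line along which they close (so a half turn about z gives the same grasp; the last joint's range is limited). The gripper opens to 85 mm and grips with 20 to 120 N. Pads are 22 mm wide; open, the fingers measure 114 mm over their backs; the gripper's body (76 mm by 85 mm) begins 54 mm behind the grasp point. The pads swing forward as they close: fully open they stand 13 mm farther back than shut.
Start: joints at [1.182, 0.353, 1.633, -0, 1.155, -0.002], TCP at [235.766, 578.83, 404.681] pointing down, gripper open.
Joint ranges: [-2.63, 2.63], [-0.92, 2.1], [0.06, 2.66], [-1.3, 4.44], [0, 2.69], [-3.02, 3.02]. Speed limits (rad/s): [2.22, 2.22, 2.79, 3.14, 3.14, 3.14].

## Interface

Orientations are given as [roll, pitch, yaw] about the fixed x, y, z axes, in that order (R = Rz(yaw) Ry(pitch) Rx(roll)).
In Python, from rig import r gives the robot as it stands.
- The arm moves only by the tool apply_moves, never from a script. Its argument "deltas" is a list of rows, each an object with "claw": the gripper command: -1 is fully open, 1 is shut, values between are in proportion; "delta_pos": the shift along the tool's x, y, z in cm, a list of three; "yaw": the turn about the tool's z in rad. In form: [{"claw": claw, "delta_pos": [tx, ty, tz], "yaw": yaw}, ...]. A call has 1 to 8 rows; each row shifts and turns the commanded pose from where the row before left it, along the tool's axes as they then stand; what a row does not reach is not made up. A row lasts 1/8 s, in which the tool goes at most 62.5 mm and 10.7 degrees, less where a joint would pass 70% of its speed; a pose out of reach is approached as far as the arm can. A call with a gripper value outside its range is refused whole. The fingers move at their own pace and stop on an object; "grip_force" is the grip in N (left out, the last holds). Time passes only in rows, so rows that do not move let the fingers close. It gives the time, the measured TCP pose, the force, the opening and the grip force at its end, in the units of the state.
- r.sense(): the state, without advancing time (a new reading comes with each control period).
- r.grab_frame(name): name is "side" or "top"; returns a dict with "img" (480x640x3 uint8, blue, green, red), "z_map" (480x640 float32, mm along the optical axis (not along the pixel's ray), 0 where there is no reading), "fx", "fy", "cx", "cy" (pixels), "dist" ([k1, k2, p1, p2, k3] as OpenCV has them; the pictures are not rectified), "eye" and "rotation" of the camera in the world. Camera axes: x right, y up, looking along -z (the intrinsics and any distortion apply to the point x, -y, -z); pixel columns grow to the right and rows downward; lengths in mm; the calibration is good to about 2 mm. A picture is of the moment at which its call begins.
- r.sign_off(): hands the job in; it is judged then, once.
The state is a dict: "clock": time; "qpos": joint angles; "qvel": joint speeds; "joint_efforts": joint torques, N m; "eef_pos": TCP position; "tcp_rot": TCP orientation; "contact_force": force on the tool from outside, world axes, zero at the start; "wrist_torque": the same for the moment, N m; "opening": opening from 0.0 (shut) to 1.0 (fully open); "grasp_force": force on a finger pad.
Only numpy, scipy, OpenCV 4.12 (cv2) and the standard library are available. Lean on these libraries where they do the work, as an engineer would, in place of code of your own. Each camera call takes 0.05 s, during which the arm holds its last target. There are 200 camera calls.

## Task

Take the orange paddle by its black handle and use it to roll the green-capped jar gently along its lane of the jar rack, at a slow hand's pace, until it drops into the yellow dip at the lane's end. Then stand the paddle upright back on the bench, off the rack, and let go. Do not touch the jars with the gripper, and leave the red-capped jar where it lies.

Things in the scene. Friction and masses are not known exactly. Their poses are not given: they have to be found in the camera images.
- green_jar_center (a point): Closed white jar with green cap and band, a cylinder 44 mm across, 54 mm long, lying across either lane of the rack so that it rolls along it. Point: its centre, 32 mm above the bench on the lane floor, 28 mm in the dip. y axis = axle; x and z turn as it rolls. Pushed slowly, it stops within about 2 cm once the push stops; past the step it rolls down into the dip by itself and stays.
- red_jar_center (a point): The same jar with a red cap and a red band, lying in the other lane; the point is its centre. To be left alone.
- rack: Fixed rack 300 (x) by 142 mm (y), origin under its centre, on the bench. Two lanes along x at y = +34 and -34 mm, each 62 mm wide between blue rails 32 mm high. Aluminium lane floor 10 mm above the bench, from the open end x = -150 to x = +75 mm; then a yellow dip, floor at 6 mm, up to the blue end stop at x = +135 mm. Jars roll towards +x; one in the dip has its centre at x = 87 to 113 mm.
- paddle_handle (a point): Loose paddle standing on the bench: orange blade 40 mm wide (y), 50 mm high; orange foot 8 mm high; black upright handle 20 by 20 mm, sides along x and y, free to grip 55 to 116 mm above the underside. Point: handle's axis, 88 mm above the underside. z up; x points out of the blade's flat pushing face, which lies 20 mm in +x of the point; the foot reaches 31 mm behind it (-x).
Mind the look-alikes: they are no part of the job. What is meant by the part that bears paddle_handle is not purple or white, and is the smaller of those in its own colour.

How it is judged (in metres and radians):
On the way, in this order (a step that is already met when the one before it is completed fails the run):
1. the paddle pushes the green-capped jar (contact force between paddle and green_jar above 0.03 N).
2. the green-capped jar lies in the dip at the end of its lane (x of green_jar_center in the frame of rack above 0.082 m and z of green_jar_center in the frame of rack below 0.0305 m), for 0.2 s.
At the end, for the whole second after the job is handed in: The green-capped jar lies at rest in the dip of its lane (centre 82 to 118 mm along the rack's x, and below 30.5 mm high), and the paddle stands upright (within 10 degrees) and still on the bench itself, off the rack, its handle point below 93 mm (all of step 2 and x of green_jar_center in the frame of rack below 0.118 m and linear speed of each of green_jar, paddle below 0.02 m/s and angle between paddle_handle's own z axis and vertical below 0.175 rad and height (world z) of paddle_handle below 0.093 m); the robot touches nothing.
It fails at once if the gripper or arm touches the green-capped jar (contact force between any of the fingers, the arm and green_jar above 0.3 N).
It fails at once if the red-capped jar is moved by more than 15 mm (distance of red_jar_center from where it was at the start of the episode above 0.015 m).
It fails at once if the gripper or arm touches the red-capped jar (contact force between any of the fingers, the arm and red_jar above 0.3 N).
It fails at once if the green-capped jar is flung: it moves faster than 0.4 m/s (linear speed of green_jar above 0.4 m/s).
It also fails if it takes over 56 s, if anything falls off the work surface, if the arm or the gripper's body presses on something with over 40 N, if the wrist force passes 120 N, or if a joint passes its speed limit or range.

## Working session

There is one attempt and no reset: what is moved stays moved. The work goes in short steps, Python scripts to look and compute and a tool call to move; the robot and the scene stay as the last step left them, time stands still between calls to the robot, and variables do not carry over. Pictures are saved under pics/ and viewed, at most 10 in all, crops included, and the job is handed in when it is done.

Besides the shell and the picture viewer there is one more tool, called as name([rows], argument=value, ...), one row to a line, values as JSON. apply_moves: Moves the arm, as the interface text tells. Its arguments: {"type":"object","properties":{"deltas":{"type":"array"},"grip_force":{"type":"number"}},"required":["deltas"]}

```bash
mkdir -p pics; ls; cat > h.py <<'E'
import numpy as np, cv2
from rig import r
def cloud(f):
    K=np.array([[f["fx"],0,f["cx"]],[0,f["fy"],f["cy"]],[0,0,1.]])
    h,w=f["z_map"].shape
    uv=np.stack(np.meshgrid(np.arange(w),np.arange(h)),-1).reshape(-1,1,2).astype(float)
    n=cv2.undistortPoints(uv,K,np.array(f["dist"],float)).reshape(h,w,2)
    z=f["z_map"]
    P=np.stack([n[...,0]*z,-n[...,1]*z,-z],-1)
    return P@np.array(f["rotation"]).T+np.array(f["eye"])
E
python3 - <<'E'
from h import *
for n in("top","side"):
    f=r.grab_frame(n); cv2.imwrite(f"pics/{n}0.png",f["img"]); np.savez(f"{n}0.npz",**f)
    print(n,f["eye"],np.round(f["rotation"],3).tolist(),f["fx"],f["dist"],(f["z_map"]==0).mean())
print(r.sense())
E
```

```text
pics
top [ 435.12346062 -142.95489984 1042.40435918] [0.09, 0.015, -1.566] 556.8917078397393 [-0.09679361  0.          0.          0.          0.        ] 0.004186197916666667
side [271.73613085 436.86244393 750.55391066] [0.755, -0.0, -2.711] 489.8161383168766 [-0.09392672  0.          0.          0.          0.        ] 0.003942057291666667
{'clock': 0.1, 'qpos': array([ 1.18162430e+00,  3.53605081e-01,  1.63404011e+00, -2.96505677e-05,
        1.15520988e+00, -2.37396558e-03]), 'qvel': array([ 0.00146262, -0.00075108, -0.00344514, -0.0002051 ,  0.0010595 ,
       -0.00051416]), 'joint_efforts': array([ 1.00807578e-03, -6.06365204e+01, -3.42821109e+01,  1.27845892e-04,
        4.03995509e-03, -1.62705851e-05]), 'eef_pos': array([235.6781892 , 578.64365826, 404.02867276]), 'tcp_rot': array([-3.14033018e+00,  2.41145679e-05,  2.75480660e+00]), 'contact_force': array([-0.12043442,  0.05588473,  0.18588193]), 'wrist_torque': array([0.00031518, 0.0007652 , 0.02365783]), 'grasp_force': 0.0, 'opening': 0.9966498345737161}
```

View pics/top0.png

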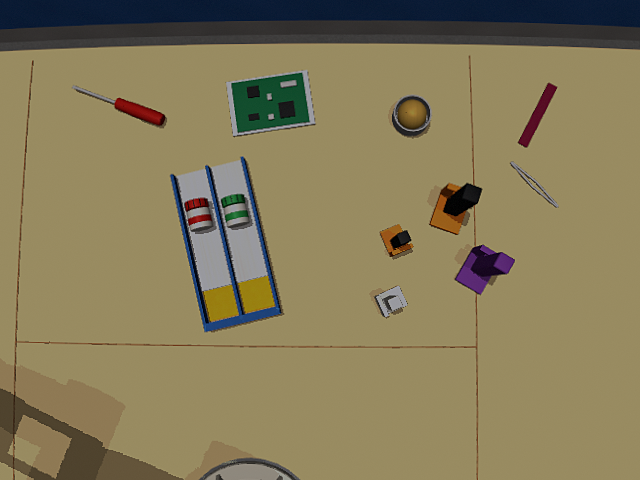

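View pics/side0.png

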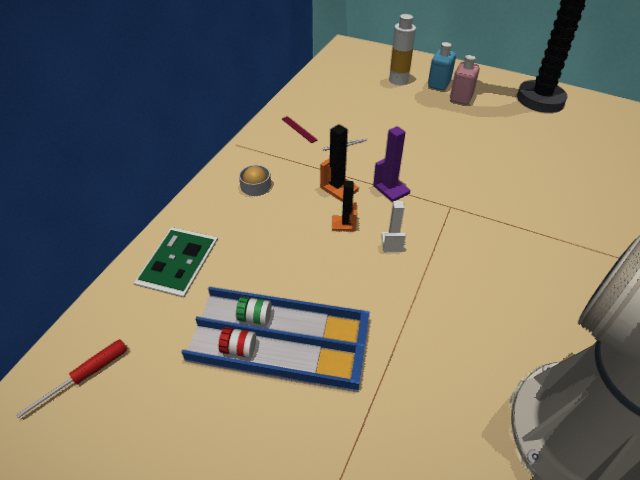

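Top view: rack centred near (227,245) with dips toward the robot, the green jar at (235,210) in the right lane, red at (199,214). The small orange paddle is at (398,240), with the larger orange look-alike at (455,208). The side view agrees: small paddle handle at (348,205).

```bash
cat > h.py <<'E'
import numpy as np, cv2
from scipy.spatial.transform import Rotation as Ro
from rig import r
def cloud(f):
    K=np.array([[f["fx"],0,f["cx"]],[0,f["fy"],f["cy"]],[0,0,1.]])
    z=f["z_map"]; h,w=z.shape
    uv=np.stack(np.meshgrid(np.arange(w),np.arange(h)),-1).reshape(-1,1,2).astype(float)
    n=cv2.undistortPoints(uv,K,np.array(f["dist"],float)).reshape(h,w,2)
    P=np.stack([n[...,0]*z,-n[...,1]*z,-z],-1)
    return Ro.from_euler("xyz",f["rotation"]).apply(P.reshape(-1,3)).reshape(h,w,3)+f["eye"]
def masks(f):
    hsv=cv2.cvtColor(f["img"],cv2.COLOR_BGR2HSV); rng=lambda a,b:cv2.inRange(hsv,a,b)>0
    return dict(blue=rng((100,150,60),(125,255,255)),yellow=rng((20,190,120),(30,255,255)),
      green=rng((50,120,50),(85,255,255)),red=rng((0,180,60),(4,255,255))|rng((174,180,60),(180,255,255)),
      orange=rng((7,200,60),(19,255,255)),black=hsv[...,2]<45)
def rect(p): return cv2.minAreaRect(p[:,:2].astype(np.float32))
E
cat > m.py <<'E'
from h import *
boxes={"top":dict(rack=(150,160,300,350),pad=(375,215,420,262)),"side":dict(rack=(170,275,390,400),pad=(325,178,362,236))}
for n in boxes:
    f=dict(np.load(f"{n}0.npz")); P=cloud(f); M=masks(f)
    def sel(k,b):
        x0,y0,x1,y1=boxes[n][b]; m=np.zeros(M[k].shape,bool); m[y0:y1,x0:x1]=1; m&=M[k]; m&=f["z_map"]>0
        return P[m]
    T=P[330:345,320:460] if n=="top" else P[300:340,420:440]
    print(n,"table z",np.median(T[...,2]))
    b=sel("blue","rack"); b=b[(b[:,2]>27)&(b[:,2]<38)]; print(" rack",len(b),np.median(b[:,2]),rect(b))
    for k in("yellow","green","red"):
        p=sel(k,"rack"); print(" ",k,len(p),p.mean(0).round(1),p[:,2].min().round(),p[:,2].max().round(),rect(p))
    p=sel("orange","pad"); 
    for lo,hi in((4,14),(40,56)):
        q=p[(p[:,2]>lo)&(p[:,2]<hi)]; print(" or",lo,hi,len(q),len(q)>3 and (np.median(q[:,2]),rect(q)))
    p=sel("black","pad");print(" blk",len(p),p[:,2].min(),p[:,2].max())
    for lo,hi in((60,113),(113,125)):
        q=p[(p[:,2]>lo)&(p[:,2]<hi)]; print(" bl",lo,hi,len(q),len(q)>3 and (q.mean(0),rect(q)))
E
python3 m.py
python3 -c "
import cv2,numpy as np
a=cv2.imread('pics/top0.png')[200:330,350:480];b=cv2.imread('pics/side0.png')[165:265,310:430]
cv2.imwrite('pics/crop.png',np.hstack([cv2.resize(a,(390,390),interpolation=2),cv2.resize(b,(408,390))]))"
```

```text
top table z -0.3680628569492228
 rack 1764 31.38719105919489 ((523.6123046875, 48.42369079589844), (297.4814147949219, 141.61134338378906), 13.806962966918945)
  yellow 1788 [422.6  22.7   5.9] -1.0 33.0 ((422.8258056640625, 21.990097045898438), (56.832908630371094, 126.4779281616211), 13.712358474731445)
  green 272 [587.5  28.6  49.6] 37.0 58.0 ((587.8921508789062, 29.621131896972656), (42.02568054199219, 40.000797271728516), 14.173133850097656)
  red 254 [580.5  95.8  49.7] 37.0 57.0 ((580.4754638671875, 97.11795043945312), (41.59184265136719, 40.25553512573242), 14.006272315979004)
 or 4 14 249 (np.float64(7.700123824700086), ((535.9064331054688, -264.8723449707031), (41.11509323120117, 40.3094367980957), 23.934141159057617))
 or 40 56 104 (np.float64(48.83874949911012), ((513.3268432617188, -274.26226806640625), (10.159014701843262, 39.544036865234375), 22.147489547729492))
 blk 226 16.913972087272896 118.30967998482447
 bl 60 113 70 (array([ 523.04320309, -262.66357271,   90.91973783]), ((526.3954467773438, -268.71917724609375), (18.520275115966797, 20.207805633544922), 22.4599
[... 155 characters left out ...]
5156), 23.639324188232422))
side table z 0.0683307148801191
 rack 2290 31.20682150115607 ((524.1744995117188, 49.89012145996094), (297.9717712402344, 144.1476593017578), 14.019203186035156)m.py:12: RuntimeWarning: Mean of empty slice.
  p=sel(k,"rack"); print(" ",k,len(p),p.mean(0).round(1),p[:,2].min().round(),p[:,2].max().round(),rect(p))
  ret = um.true_divide(
Traceback (most recent call last):
  File "m.py", line 12, in <module>
    p=sel(k,"rack"); print(" ",k,len(p),p.mean(0).round(1),p[:,2].min().round(),p[:,2].max().round(),rect(p))
                                                           ~~~~~~~~~~^^
ValueError: zero-size array to reduction operation minimum which has no identity
```

View pics/crop.png

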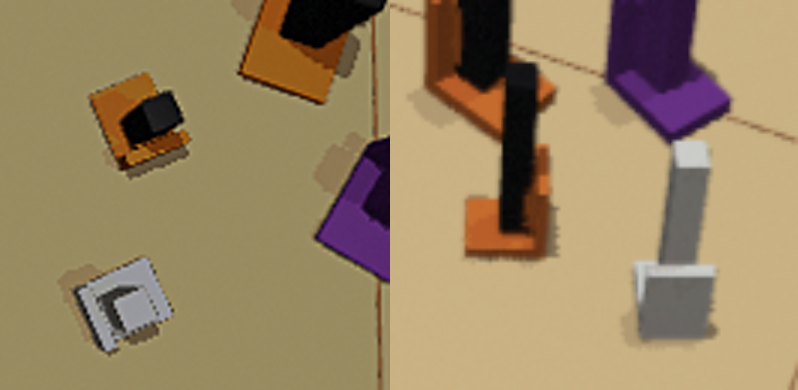

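The crop confirms it: the small paddle's blade is on its robot side, left crop (150,155), with its foot behind. That puts the handle at about (527,-268), the face yaw at about 203.5°, the rack at (524,49) with its x axis at 193.9°, and the green jar at rack x≈-57, y≈+35. I'll turn the tool first, then travel.

apply_moves([
  {"claw": -1,"delta_pos": [0,0,0],"yaw": 0.155},
  {"claw": -1,"delta_pos": [0,0,0],"yaw": 0.155},
  {"claw": -1,"delta_pos": [0,0,0],"yaw": 0.155},
  {"claw": -1,"delta_pos": [0,0,0],"yaw": 0.155},
  {"claw": -1,"delta_pos": [0,0,0],"yaw": 0.155},
], grip_force=40)

```text
clock: 0.72
eef_pos: [235.7, 578.7, 404.2]
tcp_rot: [-3.141, 0.001, 1.975]
contact_force: [-0.3, 0.0, -0.2]
opening: 0.998
grasp_force: 0.0
```

apply_moves([
  {"claw": -1,"delta_pos": [-5.5,-0.4,0],"yaw": 0},
  {"claw": -1,"delta_pos": [-5.5,-0.4,0],"yaw": 0},
  {"claw": -1,"delta_pos": [-5.5,-0.4,0],"yaw": 0},
  {"claw": -1,"delta_pos": [-5.5,-0.4,0],"yaw": 0},
  {"claw": -1,"delta_pos": [-5.5,-0.4,0],"yaw": 0},
  {"claw": -1,"delta_pos": [-5.5,-0.4,0],"yaw": 0},
  {"claw": -1,"delta_pos": [-5.5,-0.4,0],"yaw": 0},
  {"claw": -1,"delta_pos": [-5.5,-0.4,0],"yaw": 0},
])

```text
clock: 1.72
eef_pos: [381.5, 160.7, 404.7]
tcp_rot: [3.141, 0.0, 1.98]
contact_force: [0.8, -0.1, -0.3]
opening: 0.996
grasp_force: 0.0
```

```bash
python3 - <<'E'
from h import *
f=dict(np.load("side0.npz")); P=cloud(f); M=masks(f)
for k,lo,hi in(("black",105,125),("black",60,105),("orange",4,14),("orange",40,56)):
    m=np.zeros((480,640),bool); m[178:236,325:362]=1; m&=M[k]&(f["z_map"]>0)&(P[...,2]>lo)&(P[...,2]<hi); print(k,lo,m.sum(),P[m].mean(0),rect(P[m]))
hsv=cv2.cvtColor(f["img"],cv2.COLOR_BGR2HSV); m=(hsv[...,1]>120)&(hsv[...,0]>45)&(hsv[...,0]<90); m[:280]=0;m[350:]=0;m[:,:230]=0;m[:,280:]=0;m&=f["z_map"]>0
print("green",P[m].mean(0),rect(P[m]))
s=r.sense();print(s["clock"],s["eef_pos"],s["tcp_rot"])
E
```

```text
black 105 87 [ 526.35828039 -264.82140971  113.4887331 ] ((526.9842529296875, -266.6863098144531), (16.277626037597656, 19.616039276123047), 22.3289852142334)
black 60 151 [ 524.13244341 -259.58682425   82.68397464] ((524.1737060546875, -259.8013000488281), (17.799785614013672, 6.0012335777282715), 21.25226593017578)
orange 4 123 [ 559.89928531 -308.12812638    8.1853687 ] ((561.6685180664062, -310.8826904296875), (74.5700912475586, 146.2405548095703), 18.55307960510254)
orange 40 27 [ 512.46662906 -269.98478503   46.91338927] ((514.116455078125, -270.61798095703125), (8.409635543823242, 36.0610237121582), 22.764633178710938)
green [586.88605104  38.11976874  45.98393449] ((594.609130859375, 27.59777069091797), (52.95436477661133, 54.5059928894043), 15.02243709564209)
1.725 [381.51642922 160.68312677 404.67490101] [3.14138869e+00 4.95034480e-05 1.98013914e+00]
```

apply_moves([
  {"claw": -1,"delta_pos": [-5.6,-0.5,0],"yaw": 0},
  {"claw": -1,"delta_pos": [-5.6,-0.5,0],"yaw": 0},
  {"claw": -1,"delta_pos": [-5.6,-0.5,0],"yaw": 0},
  {"claw": -1,"delta_pos": [-5.6,-0.5,0],"yaw": 0},
  {"claw": -1,"delta_pos": [-5.6,-0.4,0],"yaw": 0},
  {"claw": -1,"delta_pos": [-5.6,-0.4,0],"yaw": 0},
  {"claw": -1,"delta_pos": [-5.6,-0.4,0],"yaw": 0},
  {"claw": -1,"delta_pos": [-5.6,-0.4,0],"yaw": 0},
])

```text
clock: 2.72
eef_pos: [526.7, -264.9, 404.4]
tcp_rot: [-3.141, -0.0, 1.979]
contact_force: [1.0, 0.3, -0.9]
opening: 1.0
grasp_force: 0.0
```

apply_moves([
  {"claw": -1,"delta_pos": [-0.3,0,1.0],"yaw": 0},
  {"claw": -1,"delta_pos": [0,0,0],"yaw": 0},
])

```text
clock: 2.98
eef_pos: [527.0, -265.4, 393.1]
tcp_rot: [-3.14, -0.003, 1.979]
contact_force: [-0.5, -0.0, -0.0]
opening: 0.997
grasp_force: 0.0
```

```bash
python3 - <<'E'
from h import *
f=r.grab_frame("side"); cv2.imwrite("pics/s1.png",f["img"])
s=r.sense();print(s["clock"],s["eef_pos"],s["tcp_rot"],s["qpos"])
E
```

```text
3.025 [ 527.10532922 -264.83852252  393.78117095] [-3.14022131e+00 -2.14075923e-03  1.97984423e+00] [-4.68230188e-01  3.10186283e-01  1.72071837e+00  3.49906009e-04
  1.11321090e+00 -8.77434536e-01]
```

View pics/s1.png

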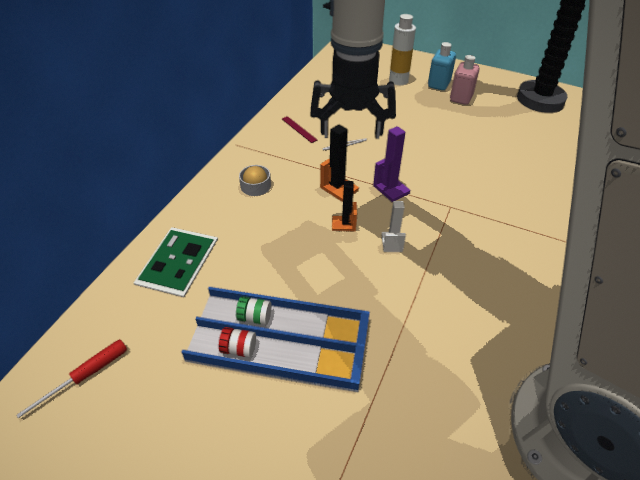

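The gripper at (355,100) hangs above the small paddle at (348,205), opening along the paddle's x line and clear of its neighbours. Next I descend.

apply_moves([
  {"claw": -1,"delta_pos": [-0.2,-0.1,3.0],"yaw": 0},
  {"claw": -1,"delta_pos": [0,0,3.0],"yaw": 0},
  {"claw": -1,"delta_pos": [0,0,3.0],"yaw": 0},
  {"claw": -1,"delta_pos": [0,0,3.0],"yaw": 0},
  {"claw": -1,"delta_pos": [0,0,2.2],"yaw": 0},
  {"claw": -1,"delta_pos": [0,0,0],"yaw": 0},
])

```text
clock: 3.78
eef_pos: [526.9, -266.3, 251.7]
tcp_rot: [-3.14, -0.003, 1.981]
contact_force: [-0.8, 0.3, -0.6]
opening: 0.999
grasp_force: 0.0
```

apply_moves([
  {"claw": 1,"delta_pos": [0,0,0],"yaw": 0},
  {"claw": 1,"delta_pos": [0,0,0],"yaw": 0},
  {"claw": 1,"delta_pos": [0,0,0],"yaw": 0},
  {"claw": 1,"delta_pos": [0,0,0],"yaw": 0},
  {"claw": 1,"delta_pos": [0,0,0],"yaw": 0},
  {"claw": 1,"delta_pos": [0,0,0],"yaw": 0},
])

```text
clock: 4.53
eef_pos: [527.7, -268.1, 253.3]
tcp_rot: [3.141, 0.001, 1.98]
contact_force: [-2.0, 1.5, 6.5]
opening: 0.229
grasp_force: 42.0
```

apply_moves([
  {"claw": 1,"delta_pos": [0,0,-1.0],"yaw": 0},
  {"claw": 1,"delta_pos": [0,0,-2.0],"yaw": 0},
  {"claw": 1,"delta_pos": [0,0,-3.0],"yaw": 0},
  {"claw": 1,"delta_pos": [0,0,-3.0],"yaw": 0},
  {"claw": 1,"delta_pos": [0,0,0],"yaw": 0.084},
  {"claw": 1,"delta_pos": [0,0,0],"yaw": 0.083},
  {"claw": 1,"delta_pos": [0,0,0],"yaw": 0},
])

```text
clock: 5.4
eef_pos: [527.5, -267.9, 343.1]
tcp_rot: [3.141, 0.0, 1.813]
contact_force: [-0.6, 0.4, -2.6]
opening: 0.225
grasp_force: 41.0
```

apply_moves([
  {"claw": 1,"delta_pos": [2.0,1.6,0],"yaw": 0},
  {"claw": 1,"delta_pos": [3.6,2.4,0],"yaw": 0},
  {"claw": 1,"delta_pos": [4.0,2.6,0],"yaw": 0},
  {"claw": 1,"delta_pos": [4.0,2.6,0],"yaw": 0},
  {"claw": 1,"delta_pos": [4.0,2.6,0],"yaw": 0},
  {"claw": 1,"delta_pos": [4.0,2.6,0],"yaw": 0},
  {"claw": 1,"delta_pos": [3.6,2.4,0],"yaw": 0},
  {"claw": 1,"delta_pos": [2.2,1.7,0],"yaw": 0},
])

```text
clock: 6.4
eef_pos: [641.9, 44.5, 342.7]
tcp_rot: [-3.142, -0.0, 1.816]
contact_force: [0.1, -0.8, -1.5]
opening: 0.227
grasp_force: 41.1
```

apply_moves([
  {"claw": 1,"delta_pos": [0,0,0],"yaw": 0},
  {"claw": 1,"delta_pos": [0,0,0],"yaw": 0},
])

```text
clock: 6.65
eef_pos: [641.2, 42.0, 342.5]
tcp_rot: [-3.141, 0.0, 1.814]
contact_force: [-1.2, -0.8, -1.8]
opening: 0.23
grasp_force: 41.0
```

```bash
cat > look.py <<'E'
import sys
from h import *
C=np.array([523.9,49.1]); a=np.deg2rad(193.9); E=np.array([[np.cos(a),np.sin(a)],[-np.sin(a),np.cos(a)]])
s=r.sense(); print(s["clock"],s["eef_pos"].round(1),"rack:",(E@(s["eef_pos"][:2]-C)).round(1),s["tcp_rot"][2],s["contact_force"].round(1))
fs={}
for n in("top","side"):
    f=r.grab_frame(n); P=cloud(f); M=masks(f); fs[n]=f
    Q=P.copy(); Q[...,:2]=(P[...,:2]-C)@E.T
    box=(f["z_map"]>0)&(abs(Q[...,0])<175)&(Q[...,1]>0)&(Q[...,1]<70)
    hsv=cv2.cvtColor(f["img"],cv2.COLOR_BGR2HSV); g=(hsv[...,1]>110)&(hsv[...,0]>45)&(hsv[...,0]<90)
    for k,m in(("green",g),("orange",M["orange"]&(Q[...,2]<150))):
        q=Q[m&box&(Q[...,2]>13)]
        if len(q)>5: print(n,k,len(q),"lo",np.percentile(q,2,0).round(1),"hi",np.percentile(q,98,0).round(1))
if len(sys.argv)>1:
    cv2.imwrite(sys.argv[1],np.hstack([fs["top"]["img"][120:380,120:420],fs["side"]["img"][180:440,150:450]]))
E
python3 look.py pics/l1.png
```

```text
6.65 [641.2  42.  342.5] rack: [-112.2   35.1] 1.814082430628653 [-1.2 -0.8 -1.8]
top green 338 lo [-78.1  15.6  35. ] hi [-36.9  55.   54.9]
top orange 281 lo [-139.5   33.6   93.1] hi [-90.9  56.5 140.6]
side green 382 lo [-140.6   11.3   26.8] hi [-36.7  48.3 213.6]
side orange 323 lo [-136.7   14.8   94.2] hi [-90.5  53.7 140. ]
```

View pics/l1.png

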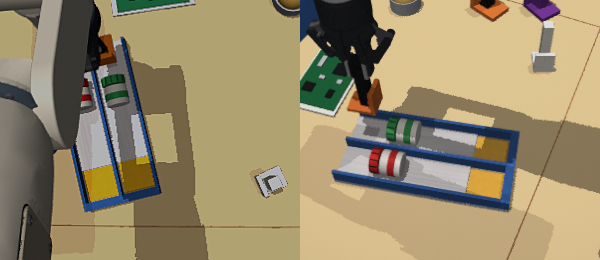

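The paddle is held upright over the lane behind the green jar (left crop (105,50), right crop (365,100)): underside at 90 mm, y≈34, about 11 mm behind the jar. I'll lower it to about 5 mm above the lane floor.

apply_moves([
  {"claw": 1,"delta_pos": [0,0,1.5],"yaw": 0},
  {"claw": 1,"delta_pos": [0,0,1.5],"yaw": 0},
  {"claw": 1,"delta_pos": [0,0,1.5],"yaw": 0},
  {"claw": 1,"delta_pos": [0,0,1.5],"yaw": 0},
  {"claw": 1,"delta_pos": [0,0,1.0],"yaw": 0},
  {"claw": 1,"delta_pos": [0,0,0.4],"yaw": 0},
  {"claw": 1,"delta_pos": [0,0,0],"yaw": 0},
])

```text
clock: 7.62
eef_pos: [641.6, 42.4, 268.6]
tcp_rot: [-3.141, -0.0, 1.813]
contact_force: [-0.2, -0.2, -0.9]
opening: 0.221
grasp_force: 41.1
```

```bash
python3 look.py
```

```text
7.625 [641.6  42.4 268.6] rack: [-112.7   34.7] 1.8128926426219356 [-0.2 -0.2 -0.9]
top green 335 lo [-77.5  15.6  33.9] hi [-36.9  54.7  56. ]
top orange 244 lo [-140.5   33.8   19.1] hi [-91.4  55.9  68.1]
side green 392 lo [-158.7   11.9   28. ] hi [-37.   48.6 167.7]
side orange 308 lo [-138.2   14.7   19.3] hi [-91.6  52.   66.2]
```

apply_moves([
  {"claw": 1,"delta_pos": [0,-0.2,0],"yaw": 0},
  {"claw": 1,"delta_pos": [0,-0.3,0],"yaw": 0},
  {"claw": 1,"delta_pos": [0,-0.3,0],"yaw": 0},
  {"claw": 1,"delta_pos": [0,-0.3,0],"yaw": 0},
  {"claw": 1,"delta_pos": [0,-0.4,0],"yaw": 0},
  {"claw": 1,"delta_pos": [0,-0.4,0],"yaw": 0},
  {"claw": 1,"delta_pos": [0,-0.4,0],"yaw": 0},
  {"claw": 1,"delta_pos": [0,-0.4,0],"yaw": 0},
])

```text
clock: 8.72
eef_pos: [615.1, 35.9, 268.8]
tcp_rot: [3.141, 0.0, 1.813]
contact_force: [0.8, 0.6, -0.3]
opening: 0.23
grasp_force: 41.1
```

```bash
python3 look.py
```

```text
8.725 [615.1  35.9 268.8] rack: [-85.4  34.8] 1.812755253956425 [ 0.8  0.6 -0.3]
top green 275 lo [-63.3  16.   34.6] hi [-21.5  54.6 153.5]
top orange 201 lo [-112.9   39.2   19.3] hi [-64.1  55.6  81. ]
side green 377 lo [-86.3  11.1  27.1] hi [-21.3  48.5 112.1]
side orange 188 lo [-110.9   14.    17.7] hi [-63.7  50.2  66.6]
```

apply_moves([
  {"claw": 1,"delta_pos": [0,-0.4,0],"yaw": 0},
  {"claw": 1,"delta_pos": [0,-0.4,0],"yaw": 0},
  {"claw": 1,"delta_pos": [0,-0.4,0],"yaw": 0},
  {"claw": 1,"delta_pos": [0,-0.4,0],"yaw": 0},
  {"claw": 1,"delta_pos": [0,-0.4,0],"yaw": 0},
  {"claw": 1,"delta_pos": [0,-0.4,0],"yaw": 0},
  {"claw": 1,"delta_pos": [0,-0.4,0],"yaw": 0},
  {"claw": 1,"delta_pos": [0,-0.4,0],"yaw": 0},
])

```text
clock: 9.82
eef_pos: [584.0, 28.2, 268.7]
tcp_rot: [-3.142, -0.0, 1.813]
contact_force: [1.2, -0.7, -2.2]
opening: 0.233
grasp_force: 41.1
```

apply_moves([
  {"claw": 1,"delta_pos": [0,-0.4,0],"yaw": 0},
  {"claw": 1,"delta_pos": [0,-0.4,0],"yaw": 0},
  {"claw": 1,"delta_pos": [0,-0.4,0],"yaw": 0},
  {"claw": 1,"delta_pos": [0,-0.4,0],"yaw": 0},
  {"claw": 1,"delta_pos": [0,-0.4,0],"yaw": 0},
  {"claw": 1,"delta_pos": [0,-0.4,0],"yaw": 0},
  {"claw": 1,"delta_pos": [0,-0.4,0],"yaw": 0},
  {"claw": 1,"delta_pos": [0,-0.4,0],"yaw": 0},
])

```text
clock: 10.82
eef_pos: [552.9, 20.5, 268.7]
tcp_rot: [3.142, 0.0, 1.813]
contact_force: [0.3, -0.2, -1.2]
opening: 0.229
grasp_force: 41.1
```

```bash
python3 look.py pics/l2.png
```

```text
10.825 [552.9  20.5 268.7] rack: [-21.3  34.7] 1.812758882811177 [ 0.3 -0.2 -1.2]
top green 266 lo [ 0.9 16.6 33. ] hi [42.5 54.7 55.5]
top orange 185 lo [-48.6  37.1  18.9] hi [-0.6 54.7 67.5]
side green 371 lo [ 1.1 10.9 29.1] hi [42.1 47.8 54.6]
side orange 134 lo [-48.3  13.8  19.5] hi [ 0.3 51.5 66.4]
```

View pics/l2.png

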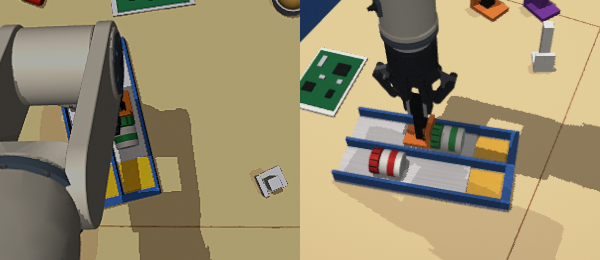

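The paddle pushes the jar straight along (right crop: jar (447,137), blade (418,130)), and the red jar has not moved. Jar centre is at rack x≈22. Continuing.

apply_moves([
  {"claw": 1,"delta_pos": [0,-0.4,0],"yaw": 0},
  {"claw": 1,"delta_pos": [0,-0.4,0],"yaw": 0},
  {"claw": 1,"delta_pos": [0,-0.4,0],"yaw": 0},
  {"claw": 1,"delta_pos": [0,-0.4,0],"yaw": 0},
  {"claw": 1,"delta_pos": [0,-0.4,0],"yaw": 0},
  {"claw": 1,"delta_pos": [0,-0.4,0],"yaw": 0},
  {"claw": 1,"delta_pos": [0,-0.4,0],"yaw": 0},
  {"claw": 1,"delta_pos": [0,-0.4,0],"yaw": 0},
])

```text
clock: 11.92
eef_pos: [521.8, 12.8, 268.7]
tcp_rot: [-3.142, 0.0, 1.813]
contact_force: [0.3, -0.5, -1.4]
opening: 0.226
grasp_force: 41.1
```

apply_moves([
  {"claw": 1,"delta_pos": [0,-0.4,0],"yaw": 0},
  {"claw": 1,"delta_pos": [0,-0.4,0],"yaw": 0},
  {"claw": 1,"delta_pos": [0,-0.4,0],"yaw": 0},
  {"claw": 1,"delta_pos": [0,-0.3,0],"yaw": 0},
  {"claw": 1,"delta_pos": [0,-0.3,0],"yaw": 0},
  {"claw": 1,"delta_pos": [0,-0.2,0],"yaw": 0},
])

```text
clock: 12.68
eef_pos: [502.6, 8.1, 268.7]
tcp_rot: [3.141, 0.0, 1.813]
contact_force: [2.5, -0.2, -0.6]
opening: 0.228
grasp_force: 41.1
```

```bash
python3 look.py
```

```text
12.675 [502.6   8.1 268.7] rack: [30.5 34.7] 1.8128634972785096 [ 2.5 -0.2 -0.6]
top green 218 lo [53.3 26.1 30.5] hi [94.7 54.6 54.9]
top orange 93 lo [11.  46.5 19. ] hi [51.3 55.  67.3]
side green 375 lo [54.2 11.1 29.4] hi [95.2 48.6 54.8]
side orange 145 lo [ 4.7 14.2 20.6] hi [51.9 47.9 66.6]
```

apply_moves([
  {"claw": 1,"delta_pos": [0,-0.3,0],"yaw": 0},
  {"claw": 1,"delta_pos": [0,-0.3,0],"yaw": 0},
  {"claw": 1,"delta_pos": [0,-0.2,0],"yaw": 0},
  {"claw": 1,"delta_pos": [0,0,0],"yaw": 0},
  {"claw": 1,"delta_pos": [0,0,0],"yaw": 0},
  {"claw": 1,"delta_pos": [0,0,0],"yaw": 0},
])

```text
clock: 13.52
eef_pos: [495.0, 6.2, 268.7]
tcp_rot: [-3.142, -0.0, 1.813]
contact_force: [-0.2, 0.3, -1.1]
opening: 0.227
grasp_force: 41.1
```

```bash
python3 look.py
```

```text
13.525 [495.    6.2 268.7] rack: [38.4 34.7] 1.8128360267465145 [-0.2  0.3 -1.1]
top green 212 lo [63.6 26.3 32.8] hi [106.6  54.6  54.2]
top orange 80 lo [21.6 45.3 18.5] hi [59.2 54.8 66.1]
side green 358 lo [63.9 10.7 23.2] hi [105.2  48.7  54.5]
side orange 150 lo [11.4 14.2 19.5] hi [59.7 49.6 66.6]
```

apply_moves([
  {"claw": 1,"delta_pos": [0,0,0],"yaw": 0},
  {"claw": 1,"delta_pos": [0,0,0],"yaw": 0},
  {"claw": 1,"delta_pos": [0,0,0],"yaw": 0},
])

```text
clock: 14.0
eef_pos: [494.9, 6.2, 268.7]
tcp_rot: [-3.142, 0.0, 1.813]
contact_force: [1.1, 0.2, -1.2]
opening: 0.23
grasp_force: 41.1
```

```bash
python3 look.py
```

```text
14.0 [494.9   6.2 268.7] rack: [38.4 34.7] 1.812840180626862 [ 1.1  0.2 -1.2]
top green 213 lo [63.5 26.3 33.3] hi [106.7  54.8  54. ]
top orange 79 lo [21.3 45.3 19.3] hi [59.3 54.8 66.4]
side green 364 lo [63.9 11.2 24. ] hi [105.3  48.3  54.8]
side orange 151 lo [10.7 13.8 19.8] hi [59.7 51.1 66.2]
```

```bash
cat > fit.py <<'E'
from h import *
from scipy.optimize import least_squares
C=np.array([523.9,49.1]); a=np.deg2rad(193.9); E=np.array([[np.cos(a),np.sin(a)],[-np.sin(a),np.cos(a)]])
def fit(f,n):
    P=cloud(f); Q=P.copy(); Q[...,:2]=(P[...,:2]-C)@E.T
    hsv=cv2.cvtColor(f["img"],cv2.COLOR_BGR2HSV); g=(hsv[...,1]>110)&(hsv[...,0]>45)&(hsv[...,0]<90)
    q=Q[g&(f["z_map"]>0)&(abs(Q[...,0])<130)&(Q[...,1]>5)&(Q[...,1]<60)&(Q[...,2]>18)&(Q[...,2]<60)]
    s=least_squares(lambda c:np.hypot(q[:,0]-c[0],q[:,2]-c[1])-22,[q[:,0].mean(),30],loss="soft_l1")
    print(n,len(q),"jar x,z",s.x.round(1))
for n in("top","side"):
    fit(dict(np.load(n+"0.npz")),n+" start"); f=r.grab_frame(n); fit(f,n+" now")
    cv2.imwrite(f"pics/{n}3.png",f["img"])
f=cv2.imread("pics/side3.png")[270:400,180:400]; cv2.imwrite("pics/l3.png",cv2.resize(f,None,fx=3,fy=3))
E
python3 fit.py
```

```text
top start 334 jar x,z [-56.3  33.5]
top now 212 jar x,z [85.7 32.6]
side start 357 jar x,z [-55.7  33.4]
side now 354 jar x,z [84.5 32.9]
```

View pics/l3.png

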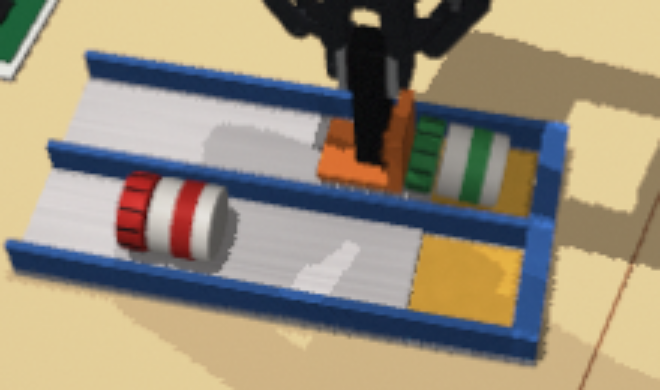

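The crop shows the jar partly over the dip, but its stripes run across the lane. So its axis looks lengthwise, and I should check its extent including the white body.

```bash
cat > ext.py <<'E'
from h import *
C=np.array([523.9,49.1]); a=np.deg2rad(193.9); E=np.array([[np.cos(a),np.sin(a)],[-np.sin(a),np.cos(a)]])
def ext(f,n,x0,x1,sg=1):
    P=cloud(f); Q=P.copy(); Q[...,:2]=(P[...,:2]-C)@E.T
    m=(f["z_map"]>0)&(Q[...,0]>x0)&(Q[...,0]<x1)&(Q[...,1]*sg>5)&(Q[...,1]*sg<63)&(Q[...,2]>36)&(Q[...,2]<60)&~masks(f)["orange"]
    q=Q[m]; print(n,len(q),np.percentile(q,[1,99],0).round(1).tolist())
    for b in range(x0,x1,6):
        t=q[(q[:,0]>=b)&(q[:,0]<b+6)]
        if len(t)>4: print("   x",b+3,"ztop",np.percentile(t[:,2],95).round(1),"y",np.percentile(t[:,1],[2,98]).round(1),end="")
    print()
if __name__=="__main__":
  for n in("top","side"):
    ext(dict(np.load(n+"0.npz")),n+" green start",-100,0); ext(dict(np.load(n+"0.npz")),n+" red start",-100,0,-1)
    ext(r.grab_frame(n),n+" green now",61,130)
E
python3 ext.py
```

```text
top green start 654 [[-78.9, 15.3, 36.6], [-26.0, 54.4, 55.7]]
   x -79 ztop 54.5 y [17.1 55.2]   x -73 ztop 53.8 y [15.8 54.8]   x -67 ztop 54.6 y [15.6 53.6]   x -61 ztop 53.8 y [16.5 52.6]   x -55 ztop 54.9 y [15.7 53.3]   x -49 ztop 54.5 y [16.7 53.6]   x -43 ztop 54.7 y [15.8 53.4]   x -37 ztop 53.4 y [15.6 53. ]   x -31 ztop 53.8 y [16.8 53. ]   x -25 ztop 52.6 y [17.9 51.8]
top red start 679 [[-89.1, -53.4, 36.5], [-35.4, -12.8, 55.7]]
   x -91 ztop 52.8 y [-51.6 -20.2]   x -85 ztop 54.3 y [-53.1 -13. ]   x -79 ztop 54.5 y [-51.5 -13.3]   x -73 ztop 53.3 y [-52.9 -14.5]   x -67 ztop 53.7 y [-52.3 -12.7]   x -61 ztop 54.0 y [-52.1 -13.6]   x -55 ztop 54.6 y [-51.9 -12.6]   x -49 ztop 53.9 y [-53.  -13.4]   x -43 ztop 54.1 y [-52.3 -13.3]   x -37 ztop 53.8 y [-52.4 -13.9]
top green now 432 [[63.8, 21.9, 36.5], [116.6, 53.8, 54.7]]
   x 64 ztop 53.7 y [40.5 54.1]   x 70 ztop 54.7 y [37.3 54.5]   x 76 ztop 54.4 y [34.1 53.4]   x 82 ztop 52.8 y [32.4 52.8]   x 88 ztop 53.4 y [30.4 53.4]   x 94 ztop 52.4 y [29.3 53.1]   x 100 ztop 52.3 y [25.6 53. ]   x 106 ztop 51.2 y [24.5 52.3]  
[... 528 characters left out ...]
.8 y [-44.8 -15.5]   x -85 ztop 54.9 y [-55.  -19.6]   x -79 ztop 55.4 y [-55.  -15.2]   x -73 ztop 53.8 y [-55.3 -17.9]   x -67 ztop 53.4 y [-54.4 -18.8]   x -61 ztop 54.0 y [-54.7 -20.4]   x -55 ztop 55.5 y [-55.2 -20.4]   x -49 ztop 54.8 y [-55.  -17.9]   x -43 ztop 53.9 y [-55.2 -19.1]   x -37 ztop 54.4 y [-53.6 -20.2]
side green now 626 [[64.1, 11.9, 37.1], [116.8, 48.2, 55.1]]
   x 64 ztop 55.0 y [12.2 48.7]   x 70 ztop 55.2 y [12.2 49.7]   x 76 ztop 53.8 y [11.9 46.3]   x 82 ztop 52.3 y [12.9 45.6]   x 88 ztop 52.2 y [12.4 45.7]   x 94 ztop 51.5 y [13.5 46.6]   x 100 ztop 52.0 y [12.4 48.1]   x 106 ztop 50.0 y [12.6 45.7]   x 112 ztop 49.6 y [13.1 46.7]   x 118 ztop 48.8 y [15.2 42.4]
```

The jar lies lengthwise: its extents are 54 mm along x and about 44 mm along y, so it slid rather than rolled. It is now tilted over the step, with its rear end at x≈64 still on the lane floor and its front end at about 117. The dip is 60 mm long, so the jar fits once its rear passes x=75. I'll push slowly another 17 mm or so.

apply_moves([
  {"claw": 1,"delta_pos": [0,-0.2,0],"yaw": 0},
  {"claw": 1,"delta_pos": [0,-0.2,0],"yaw": 0},
  {"claw": 1,"delta_pos": [0,-0.2,0],"yaw": 0},
  {"claw": 1,"delta_pos": [0,-0.2,0],"yaw": 0},
  {"claw": 1,"delta_pos": [0,-0.2,0],"yaw": 0},
  {"claw": 1,"delta_pos": [0,-0.2,0],"yaw": 0},
  {"claw": 1,"delta_pos": [0,-0.2,0],"yaw": 0},
  {"claw": 1,"delta_pos": [0,-0.2,0],"yaw": 0},
])

```text
clock: 15.3
eef_pos: [479.3, 2.3, 268.7]
tcp_rot: [-3.142, -0.0, 1.813]
contact_force: [0.1, -0.1, -1.2]
opening: 0.237
grasp_force: 41.1
```

```bash
python3 look.py; python3 -c "
from ext import *
for n in('top','side'): ext(r.grab_frame(n),n,62,140)"
```

```text
15.3 [479.3   2.3 268.7] rack: [54.6 34.7] 1.8128014339334657 [ 0.1 -0.1 -1.2]
top green 165 lo [77.7 30.1 31.6] hi [119.2  54.9  51. ]
top orange 44 lo [45.  50.1 20.4] hi [74.9 54.8 66.1]
side green 374 lo [76.7 11.2 23.9] hi [117.8  48.   50.6]
side orange 139 lo [28.5 13.8 19.7] hi [75.  50.8 67.2]
top 340 [[75.5, 25.6, 36.3], [129.4, 53.7, 52.4]]
   x 77 ztop 50.7 y [45.5 54.4]   x 83 ztop 45.9 y [42.8 53.5]   x 89 ztop 48.6 y [39.9 52.7]   x 95 ztop 49.3 y [36.  51.3]   x 101 ztop 50.4 y [34.  52.2]   x 107 ztop 51.3 y [31.9 53.1]   x 113 ztop 50.8 y [28.1 53.3]   x 119 ztop 50.4 y [28.2 52.9]   x 125 ztop 50.7 y [24.9 50.8]   x 131 ztop 50.0 y [24.7 50.8]
side 654 [[63.7, 13.1, 36.6], [129.9, 51.8, 57.6]]
   x 65 ztop 58.9 y [23.6 33.5]   x 71 ztop 57.9 y [13.6 16.1]   x 77 ztop 57.4 y [14.  53.9]   x 83 ztop 50.2 y [13.1 47. ]   x 89 ztop 50.8 y [13.3 49.7]   x 95 ztop 48.7 y [15.9 43.9]   x 101 ztop 49.9 y [13.4 47.1]   x 107 ztop 49.0 y [13.5 48. ]   x 113 ztop 49.7 y [13.4 47. ]   x 119 ztop 50.3 y [13.1 46.9]   x 125 ztop 49.6 y [14.7 46.1]   x 131 ztop 49.5 y [15.9 46.4]
```

The jar is now level in the dip: top at 50 mm, so its centre is about 28 mm high, and x≈103. I'll back off, then lift.

apply_moves([
  {"claw": 1,"delta_pos": [0,0.5,0],"yaw": 0},
  {"claw": 1,"delta_pos": [0,1.0,0],"yaw": 0},
  {"claw": 1,"delta_pos": [0,1.0,0],"yaw": 0},
  {"claw": 1,"delta_pos": [0,0.5,0],"yaw": 0},
  {"claw": 1,"delta_pos": [0,0,-2.0],"yaw": 0},
  {"claw": 1,"delta_pos": [0,0,-3.0],"yaw": 0},
  {"claw": 1,"delta_pos": [0,0,-3.0],"yaw": 0},
  {"claw": 1,"delta_pos": [0,0,-1.0],"yaw": 0},
])

```text
clock: 16.5
eef_pos: [509.1, 9.6, 360.2]
tcp_rot: [3.139, 0.001, 1.813]
contact_force: [-0.7, -0.3, -1.2]
opening: 0.229
grasp_force: 41.2
```

apply_moves([
  {"claw": 1,"delta_pos": [-1.0,0,0],"yaw": 0},
  {"claw": 1,"delta_pos": [-2.5,0,0],"yaw": 0},
  {"claw": 1,"delta_pos": [-3.0,0,0],"yaw": 0},
  {"claw": 1,"delta_pos": [-3.0,0,0],"yaw": 0},
  {"claw": 1,"delta_pos": [-3.0,0,0],"yaw": 0},
  {"claw": 1,"delta_pos": [-2.5,0,0],"yaw": 0},
  {"claw": 1,"delta_pos": [-1.0,0,0],"yaw": 0},
  {"claw": 1,"delta_pos": [0,0,0],"yaw": 0},
])

```text
clock: 17.5
eef_pos: [546.6, -146.2, 357.6]
tcp_rot: [-3.14, -0.001, 1.812]
contact_force: [-0.1, 0.4, -1.8]
opening: 0.228
grasp_force: 41.0
```

```bash
python3 look.py pics/l4.png; python3 -c "
from ext import *
for n in('top','side'): ext(r.grab_frame(n),n,62,140)"
```

```text
17.5 [ 546.6 -146.2  357.6] rack: [ 24.9 195. ] 1.8117333391313342 [-0.1  0.4 -1.8]
top green 116 lo [77.  31.7 28.1] hi [91.6 54.6 51.3]
side green 373 lo [77.  11.7 22. ] hi [117.8  49.4  50.2]
top 140 [[75.9, 28.1, 36.4], [98.7, 53.4, 51.8]]
   x 77 ztop 50.3 y [32.2 53.5]   x 83 ztop 50.6 y [28.1 52.5]   x 89 ztop 51.0 y [29.2 53.2]   x 95 ztop 45.2 y [43.9 52.5]
side 599 [[77.0, 12.9, 36.5], [130.0, 49.6, 51.0]]
   x 77 ztop 50.6 y [14.4 52.4]   x 83 ztop 50.1 y [13.5 47. ]   x 89 ztop 50.0 y [13.1 50.9]   x 95 ztop 48.7 y [17.2 46. ]   x 101 ztop 49.3 y [14.4 47.3]   x 107 ztop 49.4 y [14.3 48. ]   x 113 ztop 49.9 y [12.9 48.5]   x 119 ztop 50.5 y [14.2 46.9]   x 125 ztop 49.8 y [14.9 46.6]   x 131 ztop 49.1 y [16.  45.8]
```

View pics/l4.png

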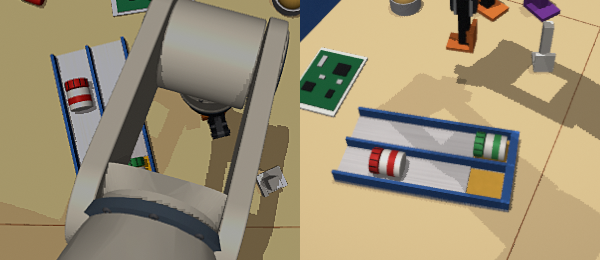

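The green jar lies in the dip (right crop (490,145)), the red jar has not moved, and the held paddle (462,40) is over clear bench. Lowering.

apply_moves([
  {"claw": 1,"delta_pos": [0,0,2.5],"yaw": 0},
  {"claw": 1,"delta_pos": [0,0,3.0],"yaw": 0},
  {"claw": 1,"delta_pos": [0,0,2.5],"yaw": 0},
  {"claw": 1,"delta_pos": [0,0,1.5],"yaw": 0},
  {"claw": 1,"delta_pos": [0,0,0.5],"yaw": 0},
  {"claw": 1,"delta_pos": [0,0,0.2],"yaw": 0},
  {"claw": 1,"delta_pos": [0,0,0.1],"yaw": 0},
  {"claw": 1,"delta_pos": [0,0,0],"yaw": 0},
])

```text
clock: 18.7
eef_pos: [547.1, -145.9, 256.3]
tcp_rot: [3.141, 0.001, 1.813]
contact_force: [0.2, -0.2, -1.3]
opening: 0.231
grasp_force: 41.0
```

apply_moves([
  {"claw": 1,"delta_pos": [0,0,0.1],"yaw": 0},
  {"claw": 1,"delta_pos": [0,0,0],"yaw": 0},
])

```text
clock: 18.95
eef_pos: [546.9, -145.8, 254.8]
tcp_rot: [3.141, 0.0, 1.813]
contact_force: [0.7, -0.3, -2.0]
opening: 0.227
grasp_force: 41.0
```

apply_moves([
  {"claw": 1,"delta_pos": [0,0,0.1],"yaw": 0},
  {"claw": 1,"delta_pos": [0,0,0],"yaw": 0},
])

```text
clock: 19.2
eef_pos: [546.8, -145.8, 253.6]
tcp_rot: [-3.141, -0.0, 1.813]
contact_force: [-1.0, -0.4, -1.5]
opening: 0.231
grasp_force: 41.0
```

apply_moves([
  {"claw": 1,"delta_pos": [0,0,0.1],"yaw": 0},
  {"claw": 1,"delta_pos": [0,0,0],"yaw": 0},
])

```text
clock: 19.45
eef_pos: [546.9, -145.8, 253.3]
tcp_rot: [3.142, 0.0, 1.813]
contact_force: [-2.6, 1.2, 6.9]
opening: 0.229
grasp_force: 42.1
```

apply_moves([
  {"claw": 1,"delta_pos": [0,0,0.1],"yaw": 0},
  {"claw": 1,"delta_pos": [0,0,0],"yaw": 0},
])

```text
clock: 19.7
eef_pos: [546.9, -145.9, 253.3]
tcp_rot: [3.141, 0.0, 1.813]
contact_force: [-6.2, 0.8, 18.0]
opening: 0.232
grasp_force: 43.6
```

Bench contact is at the same height as the original grasp (253.3). I'll relieve the load, open and withdraw.

apply_moves([
  {"claw": 1,"delta_pos": [0,0,-0.1],"yaw": 0},
  {"claw": 0.3,"delta_pos": [0,0,0],"yaw": 0},
  {"claw": 0,"delta_pos": [0,0,0],"yaw": 0},
  {"claw": -1,"delta_pos": [0,0,0],"yaw": 0},
  {"claw": -1,"delta_pos": [0,0,0],"yaw": 0},
  {"claw": -1,"delta_pos": [0,0,0],"yaw": 0},
  {"claw": -1,"delta_pos": [0,0,0],"yaw": 0},
  {"claw": -1,"delta_pos": [0,0,0],"yaw": 0},
])

```text
clock: 20.7
eef_pos: [546.9, -145.8, 252.7]
tcp_rot: [-3.142, 0.0, 1.813]
contact_force: [-0.3, 0.1, -0.6]
opening: 0.998
grasp_force: 0.0
```

apply_moves([
  {"claw": -1,"delta_pos": [0,0,-1.0],"yaw": 0},
  {"claw": -1,"delta_pos": [0,0,-2.0],"yaw": 0},
  {"claw": -1,"delta_pos": [0,0,-3.0],"yaw": 0},
  {"claw": -1,"delta_pos": [0,0,-3.0],"yaw": 0},
  {"claw": -1,"delta_pos": [0,0,-3.0],"yaw": 0},
  {"claw": -1,"delta_pos": [0,0,-1.0],"yaw": 0},
  {"claw": -1,"delta_pos": [0,0,0],"yaw": 0},
  {"claw": -1,"delta_pos": [0,0,0],"yaw": 0},
])

```text
clock: 21.7
eef_pos: [546.5, -145.7, 381.5]
tcp_rot: [-3.14, -0.001, 1.813]
contact_force: [0.6, -0.1, 0.3]
opening: 0.996
grasp_force: 0.0
```

```bash
python3 look.py pics/l5.png; python3 -c "
from ext import *
ext(r.grab_frame('side'),'side',62,140)"
```

```text
21.7 [ 546.5 -145.7  381.5] rack: [ 24.9 194.5] 1.8127855700333448 [ 0.6 -0.1  0.3]
top green 204 lo [76.9 22.4 29.5] hi [115.8  54.7  51.1]
side green 374 lo [77.2 11.5 22.4] hi [117.9  48.7  50.5]
side 596 [[76.8, 13.2, 36.4], [130.0, 49.5, 51.0]]
   x 77 ztop 49.7 y [13.  54.1]   x 83 ztop 50.1 y [13.2 47.7]   x 89 ztop 49.9 y [14.  50.4]   x 95 ztop 49.4 y [15.5 44.8]   x 101 ztop 50.3 y [14.5 48.5]   x 107 ztop 49.5 y [13.4 47.9]   x 113 ztop 50.7 y [13.8 48.3]   x 119 ztop 50.4 y [13.9 47.8]   x 125 ztop 50.0 y [13.7 47.9]   x 131 ztop 49.4 y [15.8 46.2]
```

View pics/l5.png

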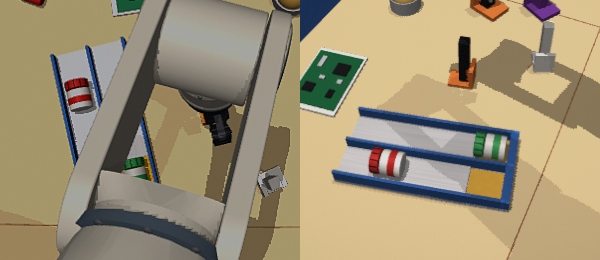

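The paddle stands upright and free on the bench (right crop (462,65)), the green jar is in the dip (490,145), and the red jar is where it was. Handing in.

```bash
python3 -c "
from rig import r
print(r.sign_off())"
```

```text
the job is handed in; nothing more can be done
None
```

I handed the job in with the green jar level in its dip, the paddle upright and released on the bench, and the red jar where it lay; the jar lay lengthwise in its lane, so it slid rather than rolled, and sign-off gave no verdict.

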